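# Show the shopkeeper the spare label roll

## Task

The price gun has run out of labels, and the spare roll of labels lies in one of the two top drawers of the small-parts cabinet, which were both left open. Gently push the top drawer without the roll fully shut, then point straight down at the middle of the roll with the fingertips one to three centimetres above it, and stay still there for three seconds so that the shopkeeper sees which drawer to reach into. Leave the roll's drawer open as it is, touch none of the things in the drawers, and leave everything else where it stands.

Things in the scene. Friction and masses are not known exactly. Their poses are not given: they have to be found in the camera images.
- drawer_cabinet: Small-parts cabinet, 213 deep x 280 wide x 236 mm high, two columns of three white drawers, fixed. Origin: centre of its underside on the table; x to its back (drawers open towards -x), y to its left as the robot sees it. Shell's front edge at its x = -0.094. Top drawers: floor 161 mm above the underside, side walls up to 222, front panel 159 to 230 mm, 125 mm wide inside.
- drawer_cabinet_drawer_4 (a joint): opening of the top left drawer (+y side of the cabinet), m: 0 shut, 0.13 fully open. It runs easily (under 1 N) against a hard stop at 0 and stays where it is left. Starts 0.105 to 0.128.
- drawer_cabinet_drawer_5 (a joint): opening of the top right drawer (-y side of the cabinet), m: 0 shut, 0.13 fully open. It runs easily (under 1 N) against a hard stop at 0 and stays where it is left. Starts 0.105 to 0.128.
- drawer_cabinet_drawer_3 (a joint): opening of the drawer under the top right one, m; 0: shut, as it starts and is to stay. The other three lower drawers are fixed.
- left_front (a point): point on the outer face of the top left drawer's front panel, at mid-width (the panel is 131 mm wide), 203 mm above the cabinet's underside; moves with the drawer (shut, at x = -0.0955, y = 0.069 in the cabinet). A flat pull lip 56 mm wide juts 12 mm out of the panel 173 to 177 mm above the underside; above it the panel is free for pushing. Axes as the cabinet's.
- right_front (a point): the same point on the top right drawer's front panel (shut, at x = -0.0955, y = -0.069 in the cabinet).
- label_roll: the spare roll of price labels: a flat yellow roll with a brown hollow core, 56 mm across, 22 mm high, 0.05 kg, lying flat and loose on the floor of one of the two top drawers. Origin: centre of its underside.
- roll_top (a point): centre of the label roll's upper face, 22 mm above its underside.
- coin_pouch: a flat oval coin pouch, 42 x 60 x 13 mm, lying in the other top drawer. Origin: centre of its underside.
- badge_tin: a small round flat tin, 38 mm across, 12 mm high, in one of the two top drawers, perhaps beside the roll. Origin: centre of its underside.
- die: a die, 25 mm, in one of the two top drawers, not the one with the badge tin. Origin: centre of its underside.
- masking_tape: a roll of masking tape, a ring 94 mm across, 19 mm high, lying on top of the cabinet; not the roll that is wanted. Origin: centre of its underside.
- price_gun: the price-label gun, 117 x 242 x 40 mm, lying on its side on the table. Bystander.
- stapler: a desk stapler, 32 x 135 x 50 mm, on the table. Bystander.
- tape_dispenser: a tape dispenser, 44 x 150 x 84 mm, on the table. Bystander.
- receipt_pad: a receipt pad, 125 x 74 x 11 mm, on the table. Bystander.
- marker_3: a marker pen, 19 x 142 x 20 mm, on the table. Bystander.
- table_can_3: a small paint can, 75 mm across, 76 mm high, on the table. Bystander.
Not all that is in view belongs to the job. Of the things like the label_roll, leave any that is white; of the rest the larger one is meant.

How it is judged (in metres and radians):
On the way, in this order (a step that is already met when the one before it is completed fails the run):
1. the top drawer without the label roll is fully shut (within 4 mm) (((y of label_roll in the frame of drawer_cabinet above 0 m and value of joint drawer_cabinet_drawer_5 below 0.004 m) or (y of label_roll in the frame of drawer_cabinet below 0 m and value of joint drawer_cabinet_drawer_4 below 0.004 m))), for 0.2 s.
2. the tool points down (within about 45 degrees) at the roll: TCP within 22 mm of the roll's centre seen from above and 21 to 70 mm above its upper face (fingertips about 2 to 51 mm above it), for 2.5 s (horizontal distance between the grasp point and roll_top below 0.022 m and z of the grasp point in the frame of roll_top between 0.021 and 0.07 m and angle between the grasp point's own z axis and vertical above 2.35 rad and ((y of label_roll in the frame of drawer_cabinet above 0 m and value of joint drawer_cabinet_drawer_5 below 0.004 m) or (y of label_roll in the frame of drawer_cabinet below 0 m and value of joint drawer_cabinet_drawer_4 below 0.004 m)) and ((y of label_roll in the frame of drawer_cabinet above 0 m and value of joint drawer_cabinet_drawer_4 above 0.09 m) or (y of label_roll in the frame of drawer_cabinet below 0 m and value of joint drawer_cabinet_drawer_5 above 0.09 m))), for 2.5 s.
At the end, for the whole second after the job is handed in: The top drawer without the label roll is within 4 mm of shut; the drawer with the roll is still open by more than 90 mm and the roll lies untouched within it (moved less than 8 mm) (((y of label_roll in the frame of drawer_cabinet above 0 m and value of joint drawer_cabinet_drawer_5 below 0.004 m) or (y of label_roll in the frame of drawer_cabinet below 0 m and value of joint drawer_cabinet_drawer_4 below 0.004 m)) and ((y of label_roll in the frame of drawer_cabinet above 0 m and value of joint drawer_cabinet_drawer_4 above 0.09 m) or (y of label_roll in the frame of drawer_cabinet below 0 m and value of joint drawer_cabinet_drawer_5 above 0.09 m)) and distance of label_roll from where it was at the start of the episode below 0.008 m and linear speed of label_roll below 0.02 m/s).
It fails at once if anything lying in the top drawers is touched by the robot (contact force between any of the arm, the fingers and label_roll above 0.3 N or contact force between any of the arm, the fingers and coin_pouch above 0.3 N or contact force between any of the arm, the fingers and badge_tin above 0.3 N or contact force between any of the arm, the fingers and die above 0.3 N).
It fails at once if the label roll or its drawer is moved by more than 8 mm (distance of label_roll from where it was at the start of the episode above 0.008 m or (y of label_roll in the frame of drawer_cabinet above 0 m and distance of left_front from where it was at the start of the episode above 0.008 m) or (y of label_roll in the frame of drawer_cabinet below 0 m and distance of right_front from where it was at the start of the episode above 0.008 m)).
It fails at once if something in the top drawers is lifted or carried (height (world z) of any of label_roll, coin_pouch, badge_tin, die above 0.19 m).
It fails at once if the drawer is slammed (faster than 0.4 m/s) (velocity of joint any of drawer_cabinet_drawer_4, drawer_cabinet_drawer_5 below -0.4 m/s).
It fails at once if a bystander on the table or the cabinet is moved by more than 15 mm, or the drawer under the top right one is pulled out (value of joint drawer_cabinet_drawer_3 above 0.01 m or distance of any of masking_tape, price_gun, stapler, tape_dispenser, receipt_pad, marker_3, table_can_3 from where it was at the start of the episode above 0.015 m).
It also fails if it takes over 48 s, if anything falls off the work surface, if the arm or the gripper's body presses on something with over 40 N, if the wrist force passes 120 N, or if a joint passes its speed limit or range.

## Robot

A 6-joint arm with a two-finger parallel gripper is mounted at the origin on a cart in front of the work surface, level with it; the furniture and walls round the work are solid. World frame = base frame: x ahead of the robot, y to its left, z up, the work surface at z = 0. Lengths are in mm, angles in rad, forces in N, time in s.
With the tool pointing down it reaches from about 325 to 900 mm from the base axis. Payload 6.1 kg.
Tool frame: the origin (TCP) lies between the finger pads, 19 mm behind the fingertips; this is the grasp point; z points along the fingers, y is the line along which they close (so a half turn about z gives the same grasp; the last joint's range is limited). The gripper opens to 87 mm and grips with 3 to 60 N. Pads are 19 mm wide; open, the fingers measure 117 mm over their backs; the gripper's body (75 mm by 190 mm) begins 51 mm behind the grasp point.
Start: joints at [-1.391, 0.22, 1.526, -0, 1.395, -0.126], TCP at [188.153, -595.999, 241.238] pointing down, gripper open.
Joint ranges: [-2.98, 2.98], [-0.91, 2.08], [0.09, 2.57], [-1.24, 4.39], [0.2, 2.65], [-2.68, 2.68]. Speed limits (rad/s): [2.57, 2.57, 3.01, 3.14, 3.14, 3.14].

## Interface

Orientations are given as a rotation vector (axis times angle).
In Python, from workcell import manip gives the robot as it stands.
- The arm moves only by the tool carry_out, never from a script. Its argument "increments" is one flat list of numbers, 7 for each row, row after row: the shift along the tool's x, y, z in m, then the turn, a rotation vector about the tool's x, y, z in rad, then the opening, from 0 (shut) to 1 (fully open). A call has 1 to 8 rows; each row shifts and turns the commanded pose from where the row before left it, along the tool's axes as they then stand; what a row does not reach is not made up. A row lasts 1/8 s, in which the tool goes at most 62.5 mm and 10.7 degrees, less where a joint would pass 70% of its speed; a pose out of reach is approached as far as the arm can. A call is refused whole if a number of a shift passes 0.0625 or a number of a turn 0.188, either way. A call with a gripper value outside its range is refused whole. The fingers move at their own pace and stop on an object; "force" is the grip in N (left out, the last holds). Time passes only in rows, so rows that do not move let the fingers close. It gives the time, the measured TCP pose, the force, the opening and the grip force at its end, in the units of the state.
- manip.get_state(): the state, without advancing time (a new reading comes with each control period).
- manip.read_camera(name): name is "scene" or "top" or "wrist"; returns the picture (400x640x3 uint8, red, green, blue); there is no depth.
- manip.camera_params(name): a dict with "mtx" (3x3 intrinsics, pixels), "xyz" and "orientation" of the camera in the world. Camera axes: x right, y up, looking along -z (the intrinsics and any distortion apply to the point x, -y, -z); pixel columns grow to the right and rows downward; lengths in mm; the calibration is good to about 2 mm. A picture is of the moment at which its call begins: read the wrist's pose just before it. camera_params takes no time and is no camera call; for the wrist camera it gives the pose at the moment of the call.
- manip.job_done(): hands the job in; it is judged then, once.
The state is a dict: "clock": time; "joint_pos": joint angles; "joint_velocities": joint speeds; "effort": joint torques, N m; "tcp_pos": TCP position; "eef_rot": TCP orientation; "ft_force": force on the tool from outside, world axes, zero at the start; "ft_torque": the same for the moment, N m; "grip_width": finger opening in mm; "gripper_force": force on a finger pad.
Only numpy, scipy, OpenCV 4.12 (cv2) and the standard library are available. Lean on these libraries where they do the work, as an engineer would, in place of code of your own. Each camera call takes 0.05 s, during which the arm holds its last target. There are 200 camera calls.

## Working session

There is one attempt and no reset: what is moved stays moved. The work goes in short steps, Python scripts to look and compute and a tool call to move; the robot and the scene stay as the last step left them, time stands still between calls to the robot, and variables do not carry over. Pictures are saved under pics/ and viewed, at most 10 in all, crops included, and the job is handed in when it is done.

Besides the shell and the picture viewer there is one more tool, called after "Request:" as name(argument=value, ...), one argument or row to a line, values as JSON. carry_out: Moves the arm, as the interface text tells. Its arguments: {"type":"object","properties":{"increments":{"type":"array","items":{"type":"number"}},"force":{"type":"number"}},"required":["increments"]}

```bash
mkdir -p pics; python3 - <<'E'
from workcell import manip
import cv2
for n in("scene","top"):
    im=manip.read_camera(n); cv2.imwrite(f"pics/{n}0.png",im[:,:,::-1]); print(n,manip.camera_params(n))
print(manip.get_state())
E
```

```text
scene {'mtx': array([[506.17737859,   0.        , 320.23722546],
       [  0.        , 506.17737859, 195.10713498],
       [  0.        ,   0.        ,   1.        ]]), 'xyz': array([-425.89951748,  145.28735184, 1355.18539993]), 'orientation': array([ 0.55514593, -0.57762605, -1.5645202 ])}
top {'mtx': array([[467.79943281,   0.        , 323.56552431],
       [  0.        , 467.79943281, 203.84130769],
       [  0.        ,   0.        ,   1.        ]]), 'xyz': array([ 464.67657356,  108.94222289, 1559.11428289]), 'orientation': array([ 0.07089579, -0.08934129, -1.57693851])}
{'clock': 0.1, 'joint_pos': array([-1.39109868e+00,  2.21162085e-01,  1.52749361e+00,  1.57811736e-05,
        1.39471927e+00, -1.26089180e-01]), 'joint_velocities': array([-0.00040241, -0.00100523, -0.0018659 ,  0.00048424,  0.00130831,
        0.00124952]), 'effort': array([ 1.18135700e-03, -4.95942307e+01, -3.88519943e+01,  7.02510006e-02,
        5.15663729e-02, -5.60887725e-05]), 'tcp_pos': array([ 188.06415886, -595.47712163,  240.23908468]), 'eef_rot': array([-3.10318393e+00, -4.78183897e-01,  5.06117540e-05]), 'ft_force': array([ 0.33814442, -1.37762333,  0.17894026]), 'ft_torque': array([ 0.03657607, -0.03808379,  0.03769534]), 'gripper_force': 0.0, 'grip_width': 86.63513198103378}
```

View pics/scene0.png

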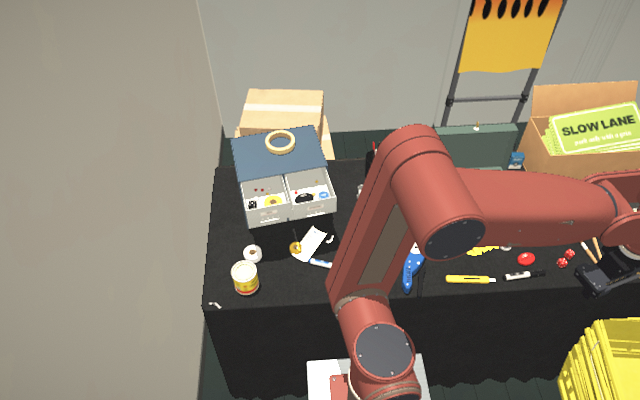

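View pics/top0.png

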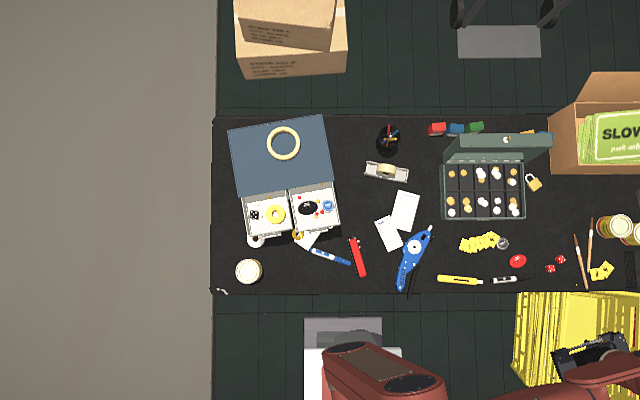

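The top view shows the yellow roll at about (275,214) in the left drawer, with a dark pouch and a blue tin in the right one. I'll zoom in.

```bash
python3 - <<'E'
import cv2
im=cv2.imread("pics/top0.png")[105:290,215:435]
cv2.imwrite("pics/topz.png",cv2.resize(im,None,fx=3.2,fy=3.2,interpolation=cv2.INTER_CUBIC))
E
```

```text
(no output)
```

View pics/topz.png

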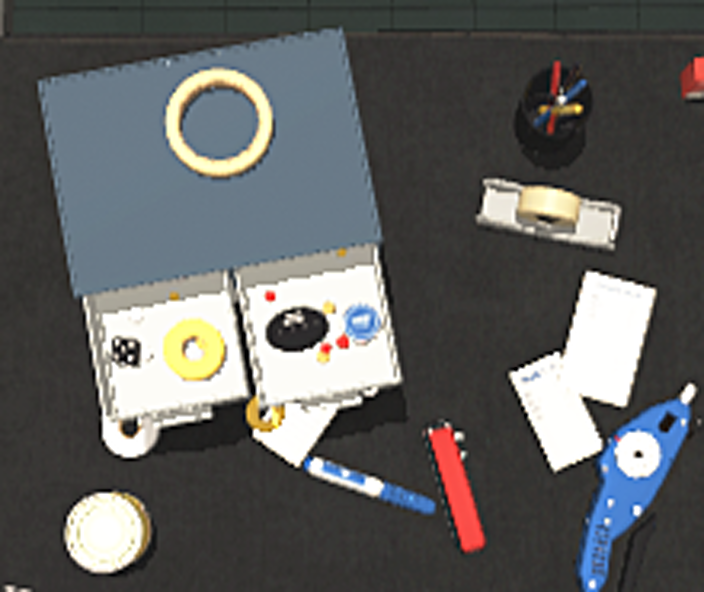

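Left drawer: yellow roll and die. Right drawer: pouch, tin and beads, so the right one gets shut. Next I compute the cabinet pose, the roll position and the panel positions.

```bash
cat > h.py <<'E'
import numpy as np
from scipy.spatial.transform import Rotation as R
from workcell import manip
def ray(cam,u,v,z,p=None):
    p=p or manip.camera_params(cam)
    d=np.linalg.inv(p["mtx"])@[u,v,1]; d=R.from_rotvec(p["orientation"]).apply(d*[1,-1,-1])
    return p["xyz"]+d*(z-p["xyz"][2])/d[2]
def pix(cam,P,p=None):
    p=p or manip.camera_params(cam)
    q=R.from_rotvec(p["orientation"]).inv().apply(np.asarray(P)-p["xyz"])*[1,-1,-1]
    q=q@p["mtx"].T; return q[...,:2]/q[...,2:]
E
python3 - <<'E'
from h import *
t=lambda x,y,z: ray("top",215+(x+.5)/3.2-.5,105+(y+.5)/3.2-.5,z)
TL,TR,BR,BL=[t(*c,236)[:2] for c in((38,80),(343,28),(381,242),(77,295))]
print(TL,TR,BR,BL)
print("width",np.linalg.norm(TL-TR),np.linalg.norm(BL-BR),"depth",np.linalg.norm(TL-BL),np.linalg.norm(TR-BR))
yl=(TL-TR+BL-BR);xd=(TL-BL+TR-BR)
a1=np.arctan2(yl[1],yl[0])-np.pi/2;a2=np.arctan2(xd[1],xd[0]);print("yaw",a1,a2)
a=(a1*280+a2*200)/480
Rm=np.array([[np.cos(a),-np.sin(a)],[np.sin(a),np.cos(a)]])
c=(BL+BR)/2+Rm@[94,0]; print("origin",c,a)
loc=lambda p: Rm.T@(p[:2]-c)
print("back",loc(TL),loc(TR))
roll=t(194,350,183); print("roll",roll,loc(roll), "w", t(226,350,183)-t(162,350,183))
for n,q in dict(Ra=(262,405),Rb=(402,382),La=(110,422),Lb=(250,397)).items(): print(n,loc(t(*q,230)),t(*q,230))
E
```

```text
[816.91745512 370.86861092] [863.64107117  95.67205311] [667.42805327  63.2638461 ] [621.62552074 333.8114068 ]
width 279.1348092399393 274.3972568766245 depth 198.77669886708523 198.87141643963636
yaw 0.1679442740768542 0.17560418453646479
origin [737.1536309  214.54599272] 0.1711359034350253
back [105.22064918 140.45513021] [ 104.39526404 -138.67845872]
roll [576.16821502 234.76035624 183.        ] [-155.19119202   47.33517229] w [ -0.43102767 -58.87705301   0.        ]
Ra [-218.58548686   -7.30039741] [523.00452097 170.12674478 230.        ]
Rb [-220.59152279 -133.23003426] [542.4738292   45.69506211 230.        ]
La [-209.47741061  127.53552695] [509.01674962 304.54410156 230.        ]
Lb [-209.70778024    1.94443061] [530.1781311  180.74841309 230.        ]
```

The geometry is consistent: width 279, both cabinet yaw estimates agree, and the openings come out at 124 mm (right) and 114 mm (left). The roll is at local (-155, 47). First move: align the tool with the cabinet, rise, close the fingers and travel to in front of the right drawer.

Request:
carry_out(
  increments=[0,0,-0.05,0,0,0.135,0,0.03,-0.045,0,0,0,0,0,0.03,-0.045,0,0,0,0,0,0.03,-0.045,0,0,0,0,0,0.03,-0.045,0,0,0,0,0,0.03,-0.045,0,0,0,0,0,0.03,-0.045,0,0,0,0,0,0.03,-0.045,0,0,0,0,0],
  force=10,
)

```text
clock: 1.1
tcp_pos: [341.8, -248.1, 290.9]
eef_rot: [-3.13, -0.267, -0.0]
ft_force: [1.2, -0.4, -0.2]
grip_width: 15.3
gripper_force: 0.0
```

Request:
carry_out(
  increments=[0.03,-0.045,0,0,0,0,0,0.03,-0.045,0,0,0,0,0,0.03,-0.045,0,0,0,0,0,0.03,-0.045,0,0,0,0,0,0.03,-0.045,0,0,0,0,0,0.03,-0.045,0,0,0,0,0,0,0,0,0,0,0,0,0,0,0,0,0,0,0],
)

```text
clock: 2.1
tcp_pos: [472.6, 46.8, 290.7]
eef_rot: [3.13, 0.27, -0.002]
ft_force: [-0.1, -0.2, 0.1]
grip_width: 0.6
gripper_force: 0.0
```

```bash
cat >> h.py <<'E'
C=np.array([737.15,214.55]);a=0.171
Rm=np.array([[np.cos(a),-np.sin(a)],[np.sin(a),np.cos(a)]])
def st():
    s=manip.get_state(); r=R.from_rotvec(s["eef_rot"]).as_matrix()
    print(s["clock"],"tcp",s["tcp_pos"].round(1),"cab",(Rm.T@(s["tcp_pos"][:2]-C)).round(1),"yaw",np.arctan2(r[1,0],r[0,0]).round(4),"tz",r[:,2].round(3),"F",s["ft_force"].round(2),"w",s["grip_width"])
E
python3 -c "
from h import *
import cv2
st(); cv2.imwrite('pics/w1.png',manip.read_camera('wrist')[:,:,::-1])"
```

```text
2.1 tcp [472.6  46.8 290.7] cab [-289.2 -120.3] yaw 0.1718 tz [-0.001 -0.    -1.   ] F [-0.07 -0.23  0.08] w 0.5550197267797035
```

View pics/w1.png

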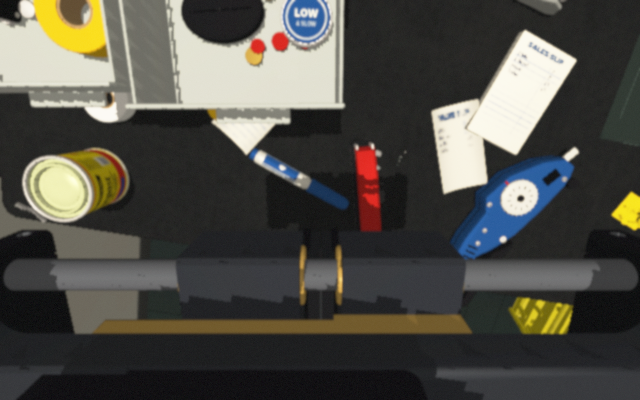

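The wrist view shows the right drawer's panel edge along row ~107 (columns 133–343), and the yellow roll's core near (77,8). Cross-check against the top-camera numbers.

```bash
python3 -c "
from h import *
for u,v,z in((343,107,230),(133,108,230),(130,92,230),(77,8,183)):
    P=ray('wrist',u,v,z);print(u,v,P.round(1),(Rm.T@(P[:2]-C)).round(1))"
```

```text
343 107 [546.3  43.5 230. ] [-217.1 -136.1]
133 108 [524.7 165.9 230. ] [-217.6  -11.8]
130 92 [533.6 167.9 230. ] [-208.6  -11.3]
77 8 [580.2 230.1 183. ] [-152.1   42.1]
```

Agrees to within 3–5 mm. Now shift in y, descend and approach.

Request:
carry_out(
  increments=[0,-0.025,0,0,0,0,0,0,-0.025,0,0,0,0,0,0,0,0.026,0,0,0,0,0,0,0.025,0,0,0,0,0,0,0.025,0,0,0,0,0.02,0,0,0,0,0,0,0.02,0,0,0,0,0,0,0.01,0,0,0,0,0,0],
)

```text
clock: 3.15
tcp_pos: [514.5, 103.1, 215.3]
eef_rot: [3.13, 0.264, 0.0]
ft_force: [0.3, -0.6, 0.7]
grip_width: 0.2
gripper_force: 0.0
```

Request:
carry_out(
  increments=[0.005,0,0,0,0,0,0,0.005,0,0,0,0,0,0,0.008,0,0,0,0,0,0,0.01,0,0,0,0,0,0,0.01,0,0,0,0,0,0,0.01,0,0,0,0,0,0,0.01,0,0,0,0,0,0,0.01,0,0,0,0,0,0],
)

```text
clock: 4.15
tcp_pos: [581.5, 116.3, 215.2]
eef_rot: [-3.13, -0.268, 0.0]
ft_force: [-0.5, 0.2, 1.2]
grip_width: 0.6
gripper_force: 0.2
```

```bash
python3 -c "
from h import *
import cv2
st(); cv2.imwrite('pics/w2.png',manip.read_camera('wrist')[:,:,::-1])"
```

```text
4.15 tcp [581.5 116.3 215.2] cab [-170.1  -70.3] yaw 0.1709 tz [-0.  0. -1.] F [-0.5   0.23  1.17] w 0.5505053999153419
```

View pics/w2.png

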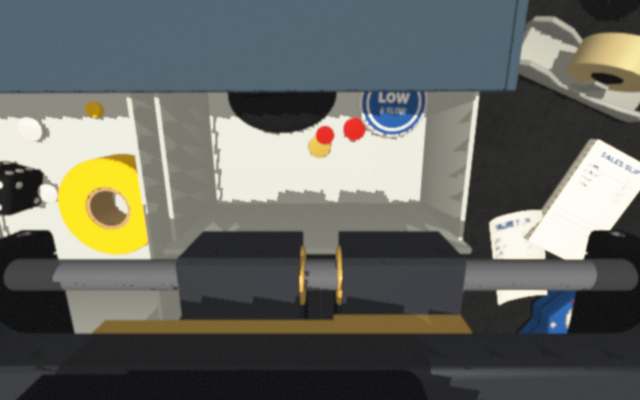

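The drawer is sliding shut with its contents clear of the fingers, and the roll's top is centred near (109,206). Continue gently.

Request:
carry_out(
  increments=[0.01,0,0,0,0,0,0,0.01,0,0,0,0,0,0,0.01,0,0,0,0,0,0,0.01,0,0,0,0,0,0,0.008,0,0,0,0,0,0,0.006,0,0,0,0,0,0,0.004,0,0,0,0,0,0,0,0,0,0,0,0,0],
)

```text
clock: 5.2
tcp_pos: [638.2, 125.9, 215.2]
eef_rot: [3.13, 0.268, 0.0]
ft_force: [0.8, -0.5, 0.5]
grip_width: -0.2
gripper_force: 0.0
```

Request:
carry_out(
  increments=[0.002,0,0,0,0,0,0,0.002,0,0,0,0,0,0,0.001,0,0,0,0,0,0],
)

```text
clock: 5.58
tcp_pos: [642.9, 126.8, 215.2]
eef_rot: [3.13, 0.268, -0.0]
ft_force: [0.0, -0.9, 0.1]
grip_width: 0.4
gripper_force: 0.2
```

Request:
carry_out(
  increments=[0.001,0,0,0,0,0,0,0.001,0,0,0,0,0,0,0.001,0,0,0,0,0,0],
)

```text
clock: 5.95
tcp_pos: [644.3, 127.1, 215.2]
eef_rot: [3.13, 0.268, -0.007]
ft_force: [-9.9, -2.8, 5.6]
grip_width: 0.3
gripper_force: 5.4
```

Request:
carry_out(
  increments=[0.001,0,0,0,0,0,0,0.001,0,0,0,0,0,0],
)

```text
clock: 6.2
tcp_pos: [644.4, 127.1, 215.2]
eef_rot: [3.129, 0.268, -0.014]
ft_force: [-19.4, -4.1, 9.3]
grip_width: 0.8
gripper_force: 9.8
```

Hard stop reached (force rose to 20 N at the expected position). Back off, rise, and look.

Request:
carry_out(
  increments=[-0.006,0,0,0,0,0,0,-0.01,0,0,0,0,0,0,-0.03,0,0,0,0,0,0,-0.03,0,-0.03,0,0,0,0,-0.03,0,-0.03,0,0,0,0,0,0,-0.02,0,0,0,0,0,0,0,0,0,0,0,0,0,0,0,0,0,0],
)

```text
clock: 7.2
tcp_pos: [543.5, 109.6, 294.0]
eef_rot: [-3.13, -0.268, 0.002]
ft_force: [-0.3, 0.5, -0.4]
grip_width: 0.3
gripper_force: 0.0
```

```bash
python3 -c "
from h import *
import cv2
st(); p=manip.camera_params('wrist'); im=manip.read_camera('wrist')
np.save('p.npy',p,allow_pickle=True)
cv2.imwrite('pics/w3.png',im[:,:,::-1])
h=cv2.cvtColor(im,cv2.COLOR_RGB2HSV);m=cv2.inRange(h,(22,150,120),(34,255,255))
n,l,s,c=cv2.connectedComponentsWithStats(m);i=[k for k in range(1,n) if s[k,4]>300]
for k in i: print(s[k],c[k],[ (Rm.T@(ray('wrist',*q,183,p)[:2]-C)).round(1) for q in (c[k],)], ray('wrist',*c[k],183,p))
"
```

```text
7.2 tcp [543.5 109.6 294. ] cab [-208.6  -70.4] yaw 0.1707 tz [-0.001 -0.    -1.   ] F [-0.28  0.53 -0.42] w 0.28851725231967174
[ 128   91   73   74 3531] [165.44293401 127.19739451] [array([-150.8,   43.8])] [581.1237009  232.08488388 183.        ]
[252 155  31  30 540] [266.90555556 168.96666667] [array([-182.5,  -30.8])] [562.58206769 153.13429897 183.        ]
[110 217  56  41 606] [143.02805281 229.38448845] [array([-232.1,   72. ])] [496.20625682 245.98239361 183.        ]
```

View pics/w3.png

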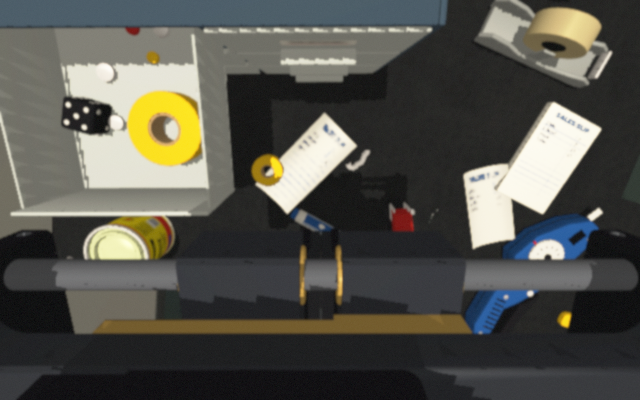

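The right drawer's panel is flush with the shell, and the left drawer is unchanged. Roll centre is about (-153, 45) in the cabinet frame. Move over it and descend.

Request:
carry_out(
  increments=[0.019,-0.039,0,0,0,0,0,0.018,-0.038,0,0,0,0,0,0.018,-0.038,0,0,0,0,0,0,0,0,0,0,0,0,0,0,0.025,0,0,0,0,0,0,0.025,0,0,0,0,0,0,0.02,0,0,0,0,0,0,0,0,0,0,0],
)

```text
clock: 8.25
tcp_pos: [576.7, 231.4, 222.3]
eef_rot: [3.129, 0.267, -0.008]
ft_force: [0.2, 0.0, -0.3]
grip_width: 0.3
gripper_force: 0.0
```

```bash
python3 -c "
from h import *
import cv2
st(); cv2.imwrite('pics/top4.png',cv2.resize(manip.read_camera('top')[100:280,210:390,::-1],None,fx=3,fy=3))
im=manip.read_camera('scene')[110:250,210:360,::-1]; cv2.imwrite('pics/sc4.png',cv2.resize(im,None,fx=4,fy=4,interpolation=cv2.INTER_CUBIC))"
```

```text
8.25 tcp [576.7 231.4 222.3] cab [-155.3   43.9] yaw 0.1702 tz [-0.005 -0.001 -1.   ] F [ 0.15  0.   -0.29] w 0.3496766918969377
```

View pics/sc4.png

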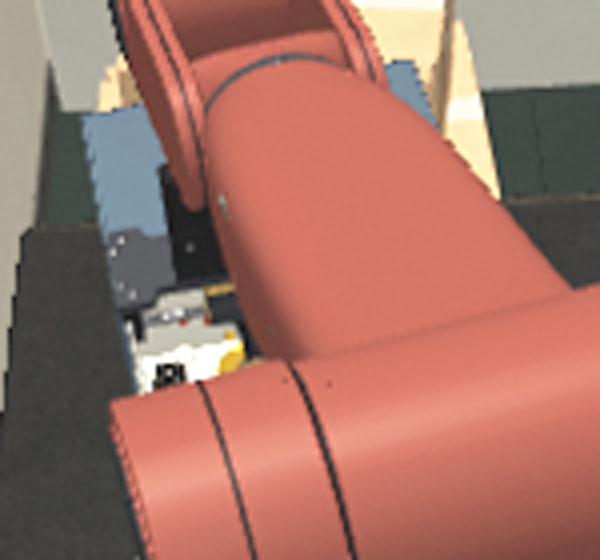

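The arm covers most of the view, but the roll (yellow, at about (232,350)) lies undisturbed. All position estimates agree to within 5 mm, so now I hold still.

Request:
carry_out(
  increments=[0,0,0,0,0,0,0,0,0,0,0,0,0,0,0,0,0,0,0,0,0,0,0,0,0,0,0,0,0,0,0,0,0,0,0,0,0,0,0,0,0,0,0,0,0,0,0,0,0,0,0,0,0,0,0,0],
)

```text
clock: 9.35
tcp_pos: [578.0, 232.3, 225.2]
eef_rot: [3.13, 0.268, -0.0]
ft_force: [0.3, 1.7, 0.7]
grip_width: 0.7
gripper_force: 0.0
```

Request:
carry_out(
  increments=[0,0,0,0,0,0,0,0,0,0,0,0,0,0,0,0,0,0,0,0,0,0,0,0,0,0,0,0,0,0,0,0,0,0,0,0,0,0,0,0,0,0,0,0,0,0,0,0,0,0,0,0,0,0,0,0],
)

```text
clock: 10.35
tcp_pos: [578.0, 232.3, 225.2]
eef_rot: [-3.13, -0.268, -0.0]
ft_force: [-0.3, 0.2, 0.2]
grip_width: 0.8
gripper_force: 0.0
```

Request:
carry_out(
  increments=[0,0,0,0,0,0,0,0,0,0,0,0,0,0,0,0,0,0,0,0,0,0,0,0,0,0,0,0,0,0,0,0,0,0,0,0,0,0,0,0,0,0,0,0,0,0,0,0,0,0,0,0,0,0,0,0],
)

```text
clock: 11.35
tcp_pos: [578.0, 232.3, 225.2]
eef_rot: [3.13, 0.268, -0.0]
ft_force: [-0.4, 0.4, 0.3]
grip_width: 0.2
gripper_force: 0.0
```

Request:
carry_out(
  increments=[0,0,0,0,0,0,0,0,0,0,0,0,0,0,0,0,0,0,0,0,0,0,0,0,0,0,0,0,0,0,0,0,0,0,0,0,0,0,0,0,0,0,0,0,0,0,0,0,0,0,0,0,0,0,0,0],
)

```text
clock: 12.35
tcp_pos: [578.0, 232.3, 225.2]
eef_rot: [-3.13, -0.268, 0.0]
ft_force: [0.1, -0.2, 0.2]
grip_width: 0.6
gripper_force: 0.0
```

```bash
python3 -c "
from h import *
st(); print(manip.job_done())"
```

```text
12.35 tcp [578.  232.3 225.2] cab [-153.8   44.6] yaw 0.1708 tz [-0.  0. -1.] F [ 0.12 -0.24  0.23] w 0.6317729579131978
the job is handed in; nothing more can be done
None
```

I pushed the right top drawer, the one without the roll, shut to its stop, held the fingertips about 23 mm above the middle of the yellow roll in the open left drawer for 4 s, and handed the job in at 12.35 s; no verdict was returned.

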